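# Take the filter slide out of a photometer

## Robot

A 7-joint arm with a two-finger parallel gripper is mounted at the origin on a cart in front of the work surface, level with it; the furniture and walls round the work are solid. World frame = base frame: x ahead of the robot, y to its left, z up, the work surface at z = 0. Lengths are in m, angles in rad, forces in N, time in s.
With the tool pointing down it reaches from about 0.4 to 0.85 m from the base axis. Payload 10.4 kg.
Tool frame: the origin (TCP) lies on the centre line of the jaws, within the pads' length; the fingertips stand 11 mm ahead of it and the grasp point (between the pads) lies 8 mm behind it (manip.finger_overhang is the distance from the TCP to the fingertips, in m); z points along the fingers, y is the line along which they close (so a half turn about z gives the same grasp; the last joint's range is limited). The gripper opens to 85 mm and grips with 20 to 120 N. Pads are 22 mm wide; open, the fingers measure 114 mm over their backs; the gripper's body (76 mm by 85 mm) begins 54 mm behind the grasp point. The pads swing forward as they close: fully open they stand 13 mm farther back than shut.
Start: joints at [-1.244, 0.332, -0.065, 1.46, 0.022, 1.35, -0.088], TCP at [0.214, 0.587, 0.242] pointing down, gripper open.
Joint ranges: [-2.6, 2.6], [-0.5, 2.12], [-1.47, 1.34], [0.16, 2.42], [-1.27, 4.41], [0.06, 2.06], [-2.6, 2.6]. Speed limits (rad/s): [2.22, 2.22, 2.79, 2.79, 3.14, 3.14, 3.14].

## Interface

Orientations are given as a unit quaternion [x, y, z, w].
In Python, from workcell import manip, imaging, workorder gives the robot as it stands.
- The arm moves only by the tool jog_arm, never from a script. Its argument "deltas" is a list of rows, each an object with "gripper": the opening, from 0 (shut) to 1 (fully open); "offset": the shift along the tool's x, y, z in m, a list of three; "rotation": the turn, a rotation vector about the tool's x, y, z in degrees, a list of three. In form: [{"gripper": gripper, "offset": [tx, ty, tz], "rotation": [ax, ay, az]}, ...]. A call has 1 to 20 rows; each row shifts and turns the commanded pose from where the row before left it, along the tool's axes as they then stand; what a row does not reach is not made up. A row lasts 1/10 s, in which the tool goes at most 50 mm and 8.59 degrees, less where a joint would pass 70% of its speed; a pose out of reach is approached as far as the arm can. A call with a gripper value outside its range is refused whole. The fingers move at their own pace and stop on an object; "newtons" is the grip in N (left out, the last holds). Time passes only in rows, so rows that do not move let the fingers close. It gives the time, the measured TCP pose, the force, the opening and the grip force at its end, in the units of the state.
- manip.get_obs(): the state, without advancing time (a new reading comes with each control period).
- imaging.camera(name): name is "scene" or "side" or "wrist"; returns the picture (420x560x3 uint8, blue, green, red); there is no depth.
- imaging.camera_model(name): a dict with "camera_matrix" (3x3 intrinsics, pixels), "world_to_cam" (4x4, takes a point from world to camera coordinates); the wrist camera has in their place "hand_eye" (4x4, takes a point from camera to tool coordinates, whose origin is the TCP and whose axes are the flange's). Camera axes: x right, y up, looking along -z (the intrinsics and any distortion apply to the point x, -y, -z); pixel columns grow to the right and rows downward; lengths in m; the calibration is good to about 2 mm. The wrist camera is an equidistant fisheye: a pixel r from the principal point sees the ray r / f radians off the axis. A picture is of the moment at which its call begins: read the wrist's pose just before it. camera_model takes no time and is no camera call.
- workorder.hand_in(): hands the job in; it is judged then, once.
The state is a dict: "clock": time; "joint_pos": joint angles; "joint_velocities": joint speeds; "tau": joint torques, N m; "position": TCP position; "ee_rot": TCP orientation; "ft_force": force on the tool from outside, world axes, zero at the start; "torque": the same for the moment, N m; "grip_width": opening from 0.0 (shut) to 1.0 (fully open); "grasp_force": force on a finger pad.
Only numpy, scipy, OpenCV 4.12 (cv2) and the standard library are available. Lean on these libraries where they do the work, as an engineer would, in place of code of your own. Each camera call takes 0.05 s, during which the arm holds its last target. There are 200 camera calls.

## Task

Take the filter slide out of the photometer and lay it gently, fin up and flat, in the steel tray. Its sprung catch lies in a recess: take the release pin from its holder, push the catch down with it and keep it down while you draw the slide out from under the measuring head. Leave the pin standing upright in its holder, pushed in to its collar, and leave the glass flask, the jar and the beaker where they are.

Things in the scene. Friction and masses are not known exactly. Their poses are not given: they have to be found in the camera images.
- photometer: The fixed white and grey instrument, 360 mm long, 150 wide, 141 high. x runs along its channel, away from the robot. Origin on the bench beneath the middle of the slide when home. Channel floor: 20 mm above the bench, x = -150 to +91 mm, between two guides 54 mm apart, 10 mm high. The tall housing stands behind x = +91 mm.
- lip (a point): Middle of the lower front edge of the measuring head, at x = +20 mm of the photometer, 34 mm above the bench (gap of 14 mm over the channel floor). The head, 100 mm wide, overhangs the channel from here to the housing and its black cap rises to 130 mm above the bench.
- slide: The loose filter slide, about 0.2 kg: aluminium bar 180 (x) x 50 (y) x 12 mm thick. Origin at the middle of its underside, z up, x along the bar. Home: origin at (0, 0, 20 mm) of the photometer, same axes, 2 mm of play at each side. Drawn 75 mm or more along the photometer's -x it is clear of the head. On top: a black round boss at x = -66 mm, a black upright fin at x = -19 mm.
- recess (a point): Centre of the mouth of the recess in the slide's black boss, 26 mm above the slide's underside, at x = -66 mm of the slide. The mouth is 22 mm wide and narrows like a funnel to 14 mm at 6 mm depth; there the flat end (11 mm) of the catch plunger lies. The boss is 34 mm over its rim.
- fin (a point): Middle of the top edge of the slide's fin: 46 mm long (slide's x), 10 mm thick (slide's y), standing 23.5 mm above the bar's top, to pinch from above.
- catch (a joint): How far the sprung catch is pushed down (m): 0 at rest, 0.007 fully down; 1.5 N starts it, 5 N holds it fully down, it springs back. Its tooth stands up behind the head's lip and locks the slide; at 0.006 or more the slide can be drawn out. After 25 mm of travel the tooth has passed the lip and the catch need not be held.
- release_pin: The loose release pin, 60 g, 100 mm long. Origin at the centre of its tip, z up along it when standing. Steel pin 8 mm thick from z = 0 to 48 mm, round collar 24 mm wide at z = 48 to 54 mm, above it a black flat grip 28 mm (x) by 12 mm (y), z = 54 to 100 mm.
- holder: Fixed light grey block 64 x 64 mm, 56 mm high, on a thin foot plate 84 mm square, with one upright hole 14 mm wide (countersunk mouth), 52 mm deep, in the centre of its top. Origin at the middle of its underside. The pin stands in it with its collar on the block's top: pin origin 8 mm above the bench.
- tray: Fixed shallow steel tray, 240 (x) x 110 (y) mm outside, walls 18 mm high and 3 mm thick, floor 3 mm thick. Origin at the middle of its underside; x along its length.
- jar_a: Bystander: white plastic jar with screw cap, 62 mm wide, 86 high; origin at its underside.
- beaker_1: Bystander: translucent plastic beaker, 69 mm wide, 76 high; origin at its underside.
- flask_red: Bystander: glass volumetric flask with a stopper, 64 mm wide, 185 high; origin at its underside.
There are look-alikes about, which are no part of the job. There is more than one size of the release_pin; the one meant has the size given above.

How it is judged:
On the way, in this order (a step that is already met when the one before it is completed fails the run):
1. the catch is pushed down with the release pin while the slide is still home (value of joint catch above 0.0045 m and contact force between release_pin and slide above 0.5 N and x of slide in the frame of photometer above -0.006 m), for 0.1 s.
2. the slide is being drawn back with the pin keeping the catch down (value of joint catch above 0.003 m and contact force between release_pin and slide above 0.3 N and x of slide in the frame of photometer between -0.06 and -0.008 m).
3. the slide is wholly out from under the head (x of slide in the frame of photometer below -0.07 m), for 0.1 s.
At the end, for the whole second after the job is handed in: The slide lies at rest, flat and fin up, on the floor of the tray inside its walls (tilt under 0.08 rad, origin within 32 mm of the middle along each tray axis). The pin stands at rest in the holder, collar down on the block (tip within 6 mm of the hole's axis, tilt under 0.1 rad) (x of slide in the frame of tray between -0.032 and 0.032 m and y of slide in the frame of tray between -0.032 and 0.032 m and z of slide in the frame of tray below 0.008 m and angle between slide's own z axis and vertical below 0.08 rad and linear speed of each of slide, release_pin below 0.02 m/s and horizontal distance between release_pin and holder below 0.006 m and z of release_pin in the frame of holder below 0.014 m and angle between release_pin's own z axis and vertical below 0.1 rad); the robot touches nothing.
It fails at once if the slide is dropped or flung (over 0.7 m/s while nothing holds it) (linear speed of slide above 0.7 m/s and contact force between the fingers and slide below 0.1 N).
It fails at once if the jar is moved by more than 30 mm (distance of jar_a from where it was at the start of the episode above 0.03 m).
It fails at once if the beaker is moved by more than 30 mm (distance of beaker_1 from where it was at the start of the episode above 0.03 m).
It fails at once if the flask is moved by more than 30 mm (distance of flask_red from where it was at the start of the episode above 0.03 m).
It also fails if it takes over 67 s, if anything falls off the work surface, if the arm or the gripper's body presses on something with over 40 N, if the wrist force passes 120 N, or if a joint passes its speed limit or range.

## Working session

There is one attempt and no reset: what is moved stays moved. The work goes in short steps, Python scripts to look and compute and a tool call to move; the robot and the scene stay as the last step left them, time stands still between calls to the robot, and variables do not carry over. Pictures are saved under pics/ and viewed, at most 10 in all, crops included, and the job is handed in when it is done.

Besides the shell and the picture viewer there is one more tool, called after "Call:" as name(argument=value, ...) on one line, values as JSON. jog_arm: Moves the arm, as the interface text tells. Its arguments: {"type":"object","properties":{"deltas":{"type":"array","items":{"type":"object","properties":{"gripper":{"type":"number"},"offset":{"type":"array","items":{"type":"number"}},"rotation":{"type":"array","items":{"type":"number"}}}}},"newtons":{"type":"number"}},"required":["deltas"]}

```bash
mkdir -p pics; ls
python3 - <<'E'
from workcell import manip, imaging
import cv2,numpy as np
np.set_printoptions(precision=4,suppress=True)
print(manip.get_obs())
for n in ["scene","side","wrist"]:
    cv2.imwrite(f"pics/{n}0.png",imaging.camera(n)); print(imaging.camera_model(n))
a=cv2.imread("pics/scene0.png");b=cv2.imread("pics/side0.png")
E
```

```text
pics
{'clock': 0.0, 'joint_pos': array([-1.2436,  0.3329, -0.0647,  1.461 ,  0.0216,  1.3499, -0.0885]), 'joint_velocities': array([ 0.0012, -0.0014,  0.0005,  0.0012, -0.0012,  0.0001,  0.0014]), 'tau': array([ -0.0018, -62.5437,   0.048 , -39.1594,   0.0161,   0.0102,
         0.    ]), 'position': array([0.2141, 0.5868, 0.2415]), 'ee_rot': array([ 0.174 ,  0.9847, -0.0007, -0.0001]), 'ft_force': array([-0.6526,  0.2707,  0.0522]), 'torque': array([-0.0083,  0.0231,  0.0353]), 'grasp_force': 0.0, 'grip_width': 1.002115248414743}
{'camera_matrix': array([[418.3207,   0.    , 280.034 ],
       [  0.    , 418.3207, 211.5224],
       [  0.    ,   0.    ,   1.    ]]), 'world_to_cam': array([[ 0.4551, -0.8904,  0.0101, -0.2661],
       [ 0.6147,  0.3224,  0.7199, -0.3649],
       [-0.6443, -0.3214,  0.694 , -0.6795],
       [ 0.    ,  0.    ,  0.    ,  1.    ]])}
{'camera_matrix': array([[379.1734,   0.    , 274.8927],
       [  0.    , 379.1734, 208.3447],
       [  0.    ,   0.    ,   1.    ]]), 'world_to_cam': array([[ 0.9933, -0.1151,  0.0068, -0.5219],
       [ 0.0408,  0.4059,  0.913 , -0.0682],
       [-0.1079, -0.9066,  0.4079, -0.9997],
       [ 0.    ,  0.    ,  0.    ,  1.    ]])}
{'camera_matrix': array([[325.1923,   0.    , 277.4262],
       [  0.    , 325.1923, 206.5969],
       [  0.    ,   0.    ,   1.    ]]), 'hand_eye': array([[-0.0006,  0.9455,  0.3257,  0.0845],
       [ 1.    ,  0.0009, -0.0009, -0.0009],
       [-0.0012,  0.3257, -0.9455, -0.1306],
       [ 0.    ,  0.    ,  0.    ,  1.    ]])}
```

View pics/scene0.png

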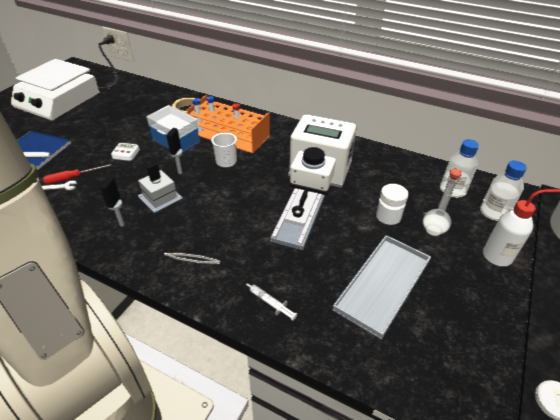

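View pics/side0.png

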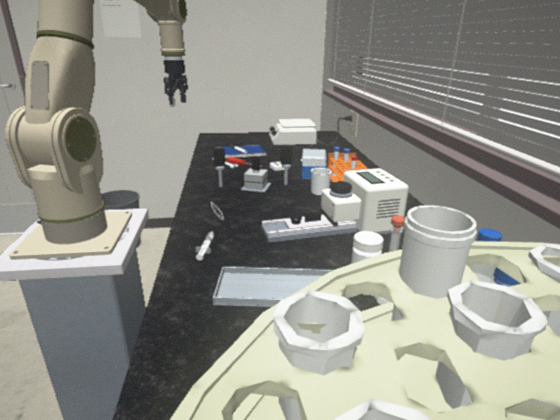

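```bash
cat > h.py <<'E'
from workcell import manip, imaging
import cv2,numpy as np
from scipy.spatial.transform import Rotation as R
np.set_printoptions(precision=4,suppress=True)
def ray(n,px,obs=None):
    m=imaging.camera_model(n);K=m["camera_matrix"];u=(np.array(px,float)-K[:2,2])/K[0,0]
    if n!="wrist":
        T=np.linalg.inv(m["world_to_cam"]);d=np.array([u[0],-u[1],-1])
    else:
        r=np.hypot(*u);d=np.array([np.sin(r)*u[0]/r,-np.sin(r)*u[1]/r,-np.cos(r)])
        W=np.eye(4);W[:3,:3]=R.from_quat(obs["ee_rot"]).as_matrix();W[:3,3]=obs["position"];T=W@m["hand_eye"]
    return T[:3,3],T[:3,:3]@d
def at(n,px,z,obs=None):
    o,d=ray(n,px,obs);return o+d*(z-o[2])/d[2]
def proj(n,P,obs=None):
    m=imaging.camera_model(n);K=m["camera_matrix"]
    if n!="wrist":T=m["world_to_cam"]
    else:
        W=np.eye(4);W[:3,:3]=R.from_quat(obs["ee_rot"]).as_matrix();W[:3,3]=obs["position"];T=np.linalg.inv(W@m["hand_eye"])
    c=T[:3,:3]@np.array(P)+T[:3,3]
    x,y,z=c[0],-c[1],-c[2]
    if n=="wrist":
        r=np.hypot(x,y);t=np.arctan2(r,z);return K[:2,2]+K[0,0]*t*np.array([x,y])/r
    return K[:2,2]+K[0,0]*np.array([x,y])/z
E
python3 - <<'E'
import cv2,numpy as np
a=cv2.imread("pics/scene0.png")
f=lambda x,y,w,h,s:cv2.resize(a[y:y+h,x:x+w],None,fx=s,fy=s,interpolation=cv2.INTER_CUBIC)
A=f(95,120,100,120,4);B=f(265,110,100,150,4)
c=np.zeros((600,800,3),np.uint8);c[:480,:400]=A;c[:600,400:]=B
cv2.imwrite("pics/c1.png",c)
E
```

```text
(no output)
```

View pics/c1.png

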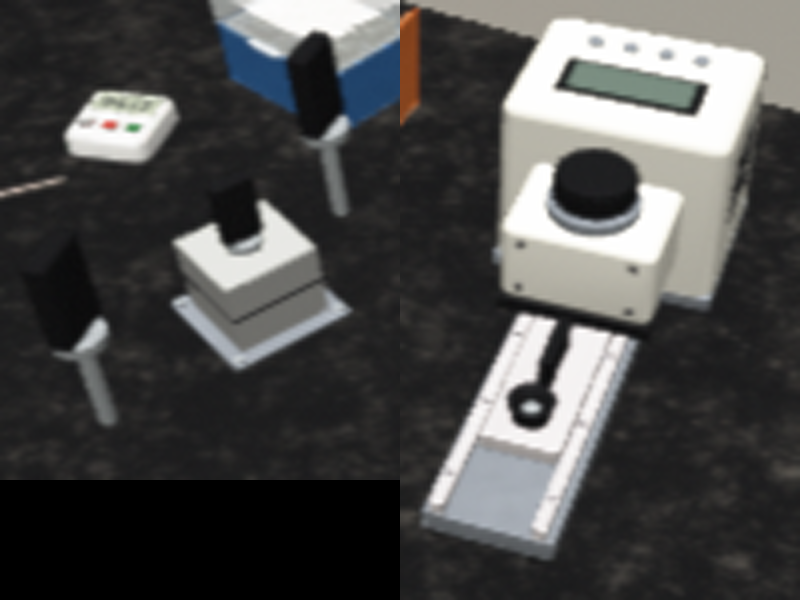

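The scene crop shows the photometer (guides' front end at about (370,240), boss at (398,211)), the holder (top centre near (157,181)) with a pin in it, and two larger free pins.

Run:
```python
from h import *
A=lambda x,y:(95+x/4,120+y/4)
B=lambda x,y:(265+(x-400)/4,110+y/4)
print("block top corners")
for p in [(173,245),(265,200),(322,250),(237,292)]: print(at("scene",A(*p),.056))
c=np.mean([at("scene",A(*p),.056) for p in [(173,245),(265,200),(322,250),(237,292)]],0);print("c",c)
for h in [.062,.108]: print("pin z",h,(proj("scene",[c[0],c[1],h])-[95,120])*4)
for n,p,q,t in [("L",(108,422),(85,345),(60,245)),("R",(342,213),(325,135),(312,40))]:
    b=at("scene",A(*p),0);print(n,b)
    for z in [.048,.054,.1,.13]:print(z,(proj("scene",[b[0],b[1],z])-[95,120])*4)
print("boss rim",at("scene",B(531,403),.046))
print("guide front corners",at("scene",B(424,518),.03),at("scene",B(552,545),.03),at("scene",B(553,532),.03))
print("slide front top corners",at("scene",B(480,440),.032),at("scene",B(556,457),.032))
print("slide rt at lip", at("scene",B(520,318),.03),at("scene",B(637,340),.03))
print("display? fin",at("scene",B(560,335),.0555))
print("tray",[at("scene",p,.018)[:2] for p in [(386,236),(431,254),(383,333),(335,308)]])
print("jar",at("scene",(391,218),0),"flask",at("scene",(436,232),0),"beaker",at("scene",(225,163),0))
```

```text
block top corners
[0.4717 0.3446 0.056 ]
[0.5349 0.3225 0.056 ]
[0.5113 0.2588 0.056 ]
[0.455  0.2801 0.056 ]
c [0.4932 0.3015 0.056 ]
pin z 0.062 [247.5844 238.6875]
pin z 0.108 [232.9218 180.3311]
L [ 0.3689  0.3229 -0.    ]
0.048 [ 87.5028 365.3424]
0.054 [ 84.8431 357.9903]
0.1 [ 63.6781 299.4868]
0.13 [ 49.0927 259.1703]
R [0.5998 0.3201 0.    ]
0.048 [331.0368 157.5902]
0.054 [329.621  150.4346]
0.1 [318.4102  93.774 ]
0.13 [310.7414  55.0145]
boss rim [ 0.5711 -0.0539  0.046 ]
guide front corners [ 0.4727 -0.0338  0.03  ] [ 0.4879 -0.107   0.03  ] [ 0.497  -0.1034  0.03  ]
slide front top corners [ 0.5417 -0.0348  0.032 ] [ 0.5499 -0.0808  0.032 ]
slide rt at lip [ 0.6547 -0.0072  0.03  ] [ 0.6701 -0.0823  0.03  ]
display? fin [ 0.6248 -0.0477  0.0555]
tray [array([ 0.6168, -0.2622]), array([ 0.6103, -0.3684]), array([ 0.3689, -0.3308]), array([ 0.3784, -0.2288])]
jar [ 0.7002 -0.2535  0.    ] flask [ 0.7039 -0.3644  0.    ] beaker [0.6975 0.2357 0.    ]
```

Call:
jog_arm(deltas=[{"gripper":0.6,"offset":[-0.036,-0.0172,0]},{"gripper":0.6,"offset":[-0.036,-0.0172,0]},{"gripper":0.6,"offset":[-0.036,-0.0172,0]},{"gripper":0.6,"offset":[-0.036,-0.0172,0]},{"gripper":0.6,"offset":[-0.036,-0.0172,0]},{"gripper":0.6,"offset":[-0.036,-0.0172,0]},{"gripper":0.6,"offset":[-0.036,-0.0172,0]},{"gripper":0.6,"offset":[-0.036,-0.0172,0]},{"gripper":0.6,"offset":[-0.036,-0.0172,0]},{"gripper":0.6,"offset":[-0.036,-0.0172,0]},{"gripper":0.6,"offset":[0,0,0]},{"gripper":0.6,"offset":[0,0,0]}], newtons=40)

```text
schema error: expected keys gripper, offset, rotation
```

Run:
```python
from h import *
import pickle
o=manip.get_obs();print(o["clock"],o["position"],o["ee_rot"],o["joint_pos"])
a=imaging.camera("wrist");pickle.dump(o,open("o1.pkl","wb"))
print(proj("wrist",[.493,.3015,.108],o),proj("wrist",[.493,.3015,.056],o))
cv2.imwrite("pics/w1.png",cv2.resize(a,(784,588),interpolation=cv2.INTER_CUBIC))
```

```text
0.15 [0.214  0.5869 0.2417] [ 0.174   0.9848 -0.0005 -0.0001] [-1.2436  0.3327 -0.0648  1.4607  0.0216  1.3499 -0.0885]
[164.4244 426.6169] [171.8443 401.7391]
```

View pics/w1.png

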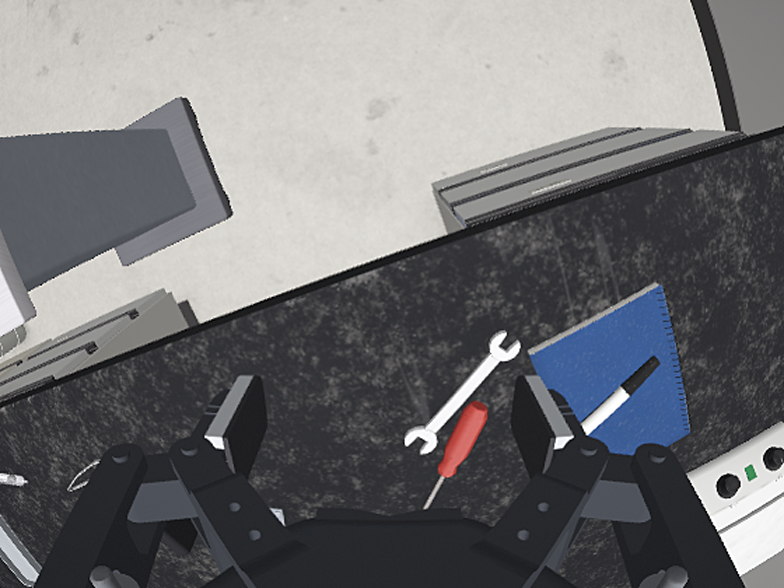

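That shows only the start view (the move was refused because a key was missing). I'll repeat it with all the keys.

Call:
jog_arm(deltas=[{"gripper":0.6,"offset":[-0.036,-0.0172,0],"rotation":[0,0,0]},{"gripper":0.6,"offset":[-0.036,-0.0172,0],"rotation":[0,0,0]},{"gripper":0.6,"offset":[-0.036,-0.0172,0],"rotation":[0,0,0]},{"gripper":0.6,"offset":[-0.036,-0.0172,0],"rotation":[0,0,0]},{"gripper":0.6,"offset":[-0.036,-0.0172,0],"rotation":[0,0,0]},{"gripper":0.6,"offset":[-0.036,-0.0172,0],"rotation":[0,0,0]},{"gripper":0.6,"offset":[-0.036,-0.0172,0],"rotation":[0,0,0]},{"gripper":0.6,"offset":[-0.036,-0.0172,0],"rotation":[0,0,0]},{"gripper":0.6,"offset":[-0.036,-0.0172,0],"rotation":[0,0,0]},{"gripper":0.6,"offset":[-0.036,-0.0172,0],"rotation":[0,0,0]},{"gripper":0.6,"offset":[0,0,0],"rotation":[0,0,0]},{"gripper":0.6,"offset":[0,0,0],"rotation":[0,0,0]}], newtons=40)

```text
clock: 1.4
position: [0.4938, 0.3015, 0.2421]
ee_rot: [0.175, 0.985, -0.0, -0.0]
ft_force: [-0.9, 1.0, -0.2]
grip_width: 0.601
grasp_force: 0.0
```

Run:
```python
from h import *
import pickle
o=manip.get_obs();print(o["clock"],o["position"],o["ee_rot"],o["joint_pos"])
a=imaging.camera("wrist");pickle.dump(o,open("o1.pkl","wb"))
print(proj("wrist",[.493,.3015,.108],o),proj("wrist",[.493,.3015,.056],o))
cv2.imwrite("pics/w2.png",cv2.resize(a,(784,588),interpolation=cv2.INTER_CUBIC))
```

```text
1.4 [0.4938 0.3015 0.2421] [ 0.175   0.9846 -0.0001 -0.0002] [-0.774   0.227   0.173   1.5989 -0.0401  1.3196  0.6236]
[277.8894 198.3704] [277.7694 182.807 ]
```

View pics/w2.png

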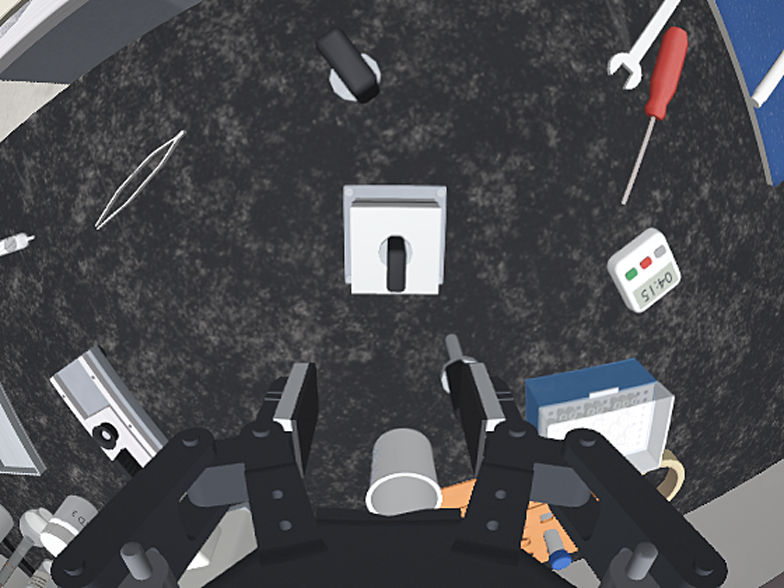

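The grip in the holder lies along tool x; its top centre is at about (283.5,198) in the original picture and the block's top centre at about (282.5,178).

Run:
```python
from h import *
import pickle
o=pickle.load(open("o1.pkl","rb"))
Rm=R.from_quat(o["ee_rot"]).as_matrix()
for p,z in [((283.5,200),.108),((283,178),.056)]:
    P=at("wrist",p,z,o);print(P,"tool",Rm.T@(P-o["position"]))
for x,y in [((352,205)),((439,205)),((439,293)),((352,293))]:print(at("wrist",(x/1.4,y/1.4),.056,o))
# photometer from here: boss
print("boss",at("wrist",(107/1.4,434/1.4),.046,o))
```

```text
[0.496  0.3055 0.108 ] tool [-0.0007  0.0046  0.1341]
[0.4901 0.3081 0.056 ] tool [0.0057 0.005  0.1861]
[0.4493 0.29   0.056 ]
[0.4702 0.3474 0.056 ]
[0.5324 0.3266 0.056 ]
[0.5101 0.2662 0.056 ]
boss [ 0.5686 -0.0407  0.046 ]
```

Call:
jog_arm(deltas=[{"gripper":0.6,"offset":[0.0025,0.0047,0.03],"rotation":[0,0,0]},{"gripper":0.6,"offset":[0,0,0.035],"rotation":[0,0,0]},{"gripper":0.6,"offset":[0,0,0.035],"rotation":[0,0,0]},{"gripper":0.6,"offset":[0,0,0.032],"rotation":[0,0,0]},{"gripper":0.6,"offset":[0,0,0.03],"rotation":[0,0,0]},{"gripper":0.5,"offset":[0,0,0],"rotation":[0,0,0]},{"gripper":0,"offset":[0,0,0],"rotation":[0,0,0]},{"gripper":0,"offset":[0,0,0],"rotation":[0,0,0]},{"gripper":0,"offset":[0,0,0],"rotation":[0,0,0]},{"gripper":0,"offset":[0,0,0],"rotation":[0,0,0]},{"gripper":0,"offset":[0,0,0],"rotation":[0,0,0]},{"gripper":0,"offset":[0,0,0],"rotation":[0,0,0]},{"gripper":0,"offset":[0,0,0],"rotation":[0,0,0]},{"gripper":0,"offset":[0,0,0],"rotation":[0,0,0]}], newtons=60)

```text
clock: 2.85
position: [0.4935, 0.3086, 0.0824]
ee_rot: [0.174, 0.985, 0.001, 0.001]
ft_force: [-1.4, -0.0, 8.4]
grip_width: 0.135
grasp_force: 59.2
```

Call:
jog_arm(deltas=[{"gripper":0,"offset":[0,0,-0.02],"rotation":[0,0,0]},{"gripper":0,"offset":[0,0,-0.035],"rotation":[0,0,0]},{"gripper":0,"offset":[0,0,-0.035],"rotation":[0,0,0]},{"gripper":0,"offset":[0,0,-0.03],"rotation":[0,0,0]},{"gripper":0,"offset":[-0.0195,-0.0313,0],"rotation":[0,0,0]},{"gripper":0,"offset":[-0.0195,-0.0313,0],"rotation":[0,0,0]},{"gripper":0,"offset":[-0.0195,-0.0313,0],"rotation":[0,0,0]},{"gripper":0,"offset":[-0.0195,-0.0313,0],"rotation":[0,0,0]},{"gripper":0,"offset":[-0.0195,-0.0313,0],"rotation":[0,0,0]},{"gripper":0,"offset":[-0.0195,-0.0313,0],"rotation":[0,0,0]},{"gripper":0,"offset":[-0.0195,-0.0313,0],"rotation":[0,0,0]},{"gripper":0,"offset":[-0.0195,-0.0313,0],"rotation":[0,0,0]},{"gripper":0,"offset":[-0.0195,-0.0313,0],"rotation":[0,0,0]},{"gripper":0,"offset":[-0.0195,-0.0313,0],"rotation":[0,0,0]},{"gripper":0,"offset":[0,0,0.01],"rotation":[0,0,-7]},{"gripper":0,"offset":[0,0,0.01],"rotation":[0,0,-7]},{"gripper":0,"offset":[0,0,0.01],"rotation":[0,0,-7]},{"gripper":0,"offset":[0,0,0.01],"rotation":[0,0,-7]},{"gripper":0,"offset":[0,0,0],"rotation":[0,0,0]},{"gripper":0,"offset":[0,0,0],"rotation":[0,0,0]}])

```text
clock: 4.85
position: [0.5688, -0.0535, 0.161]
ee_rot: [-0.067, 0.998, 0.0, 0.0]
ft_force: [0.5, 0.1, -1.0]
grip_width: 0.136
grasp_force: 58.5
```

Run:
```python
from h import *
import pickle
o=manip.get_obs();print(o["clock"],o["position"],o["ee_rot"],o["joint_pos"],o["ft_force"],o["grip_width"])
a=imaging.camera("wrist");pickle.dump(o,open("o2.pkl","wb"))
W=R.from_quat(o["ee_rot"]).as_matrix()
print("tip exp",proj("wrist",o["position"]+W@[0,0,.0744],o),"boss exp",proj("wrist",[.570,-.054,.046],o))
cv2.imwrite("pics/w3.png",cv2.resize(a[90:390,140:420],None,fx=2,fy=2,interpolation=cv2.INTER_CUBIC))
```

```text
4.85 [ 0.5688 -0.0535  0.161 ] [-0.0675  0.9977  0.0001  0.0003] [-0.2766  0.277   0.3425  1.7286 -0.1009  1.1526  1.8007] [ 0.4695  0.0743 -1.0233] 0.13584024603194103
tip exp [277.984  226.1295] boss exp [277.0289 207.9496]
```

View pics/w3.png

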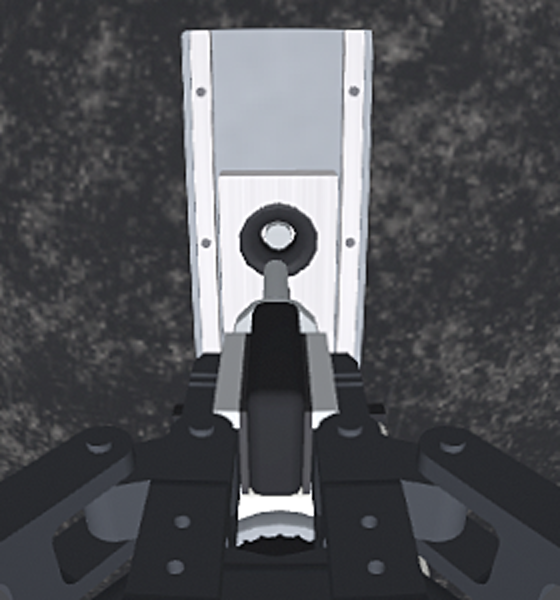

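The boss's rim centre is at (278,239) in the crop, that is (279,209.5); the pin's tip is at (276,267), that is (278,223.5).

Run:
```python
from h import *
import pickle
o=pickle.load(open("o2.pkl","rb"))
W=R.from_quat(o["ee_rot"]).as_matrix();f=lambda x,y,z:W.T@(at("wrist",(140+x/2,90+y/2),z,o)-o["position"])
print("boss",f(278,239,.046),f(278.5,236,.040),at("wrist",(279,209.5),.046,o));print("tip",f(276,267,.0866))
for p in [(219,172),(337,172)]:print("slide front",f(*p,.032))
for p in [(200,91),(354,91),(206,243),(350,243)]:print(f(*p,.03))
```

```text
boss [-0.0024  0.0009  0.115 ] [-0.0032  0.0011  0.121 ] [ 0.5711 -0.0523  0.046 ]
tip [0.0019 0.     0.0744]
slide front [ 0.0219 -0.0233  0.129 ]
slide front [0.0219 0.0252 0.129 ]
[ 0.0553 -0.0305  0.131 ]
[0.0552 0.0316 0.131 ]
[-0.0099 -0.0299  0.131 ]
[-0.0099  0.032   0.131 ]
```

Call:
jog_arm(deltas=[{"gripper":0,"offset":[-0.004,0.001,0.01],"rotation":[0,0,0]},{"gripper":0,"offset":[0,0,0.015],"rotation":[0,0,0]},{"gripper":0,"offset":[0,0,0.012],"rotation":[0,0,0]},{"gripper":0,"offset":[0,0,0.008],"rotation":[0,0,0]},{"gripper":0,"offset":[0,0,0.005],"rotation":[0,0,0]},{"gripper":0,"offset":[0,0,0],"rotation":[0,0,0]},{"gripper":0,"offset":[0,0,0],"rotation":[0,0,0]}])

```text
clock: 5.6
position: [0.5724, -0.052, 0.1106]
ee_rot: [-0.069, 0.998, 0.0, -0.0]
ft_force: [-2.0, -0.6, 2.4]
grip_width: 0.128
grasp_force: 59.0
```

Call:
jog_arm(deltas=[{"gripper":0,"offset":[0,0,0.0025],"rotation":[0,0,0]},{"gripper":0,"offset":[0,0,0.0025],"rotation":[0,0,0]},{"gripper":0,"offset":[0,0,0.001],"rotation":[0,0,0]},{"gripper":0,"offset":[0,0,0],"rotation":[0,0,0]},{"gripper":0,"offset":[0,0,0],"rotation":[0,0,0]},{"gripper":0,"offset":[0,0,0],"rotation":[0,0,0]}])

```text
clock: 6.2
position: [0.5731, -0.052, 0.1063]
ee_rot: [-0.069, 0.998, 0.0, 0.001]
ft_force: [-8.3, 0.5, 19.3]
grip_width: 0.131
grasp_force: 61.8
```

Call:
jog_arm(deltas=[{"gripper":0,"offset":[0.002,0,-0.001],"rotation":[0,0,0]},{"gripper":0,"offset":[0.003,0,0],"rotation":[0,0,0]},{"gripper":0,"offset":[0.003,0,0],"rotation":[0,0,0]},{"gripper":0,"offset":[0.003,0,0],"rotation":[0,0,0]},{"gripper":0,"offset":[0.003,0,0],"rotation":[0,0,0]},{"gripper":0,"offset":[0,0,0],"rotation":[0,0,0]},{"gripper":0,"offset":[0,0,0],"rotation":[0,0,0]}], newtons=80)

```text
clock: 6.9
position: [0.5609, -0.0536, 0.1069]
ee_rot: [-0.069, 0.998, -0.0, 0.003]
ft_force: [3.8, 0.1, 5.8]
grip_width: 0.132
grasp_force: 78.0
```

Run:
```python
from h import *
import pickle
o=manip.get_obs();print(o["clock"],o["position"],o["ft_force"])
a=imaging.camera("wrist");pickle.dump(o,open("o3.pkl","wb"))
cv2.imwrite("pics/w4.png",cv2.resize(a[40:340,140:420],None,fx=2,fy=2,interpolation=cv2.INTER_CUBIC))
```

```text
6.9 [ 0.5609 -0.0536  0.1069] [3.7959 0.1306 5.7771]
```

View pics/w4.png

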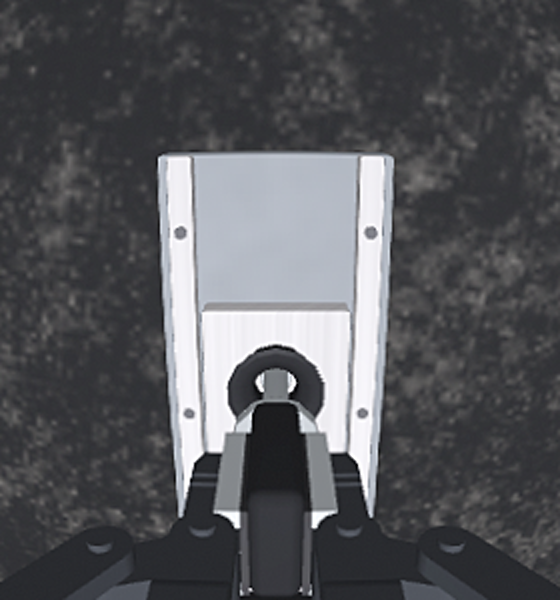

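The pin is in the recess; the slide's front edge is at crop row 306 and the guide screws at rows 233 and 413.

Run:
```python
from h import *
import pickle
o=pickle.load(open("o3.pkl","rb"))
W=R.from_quat(o["ee_rot"]).as_matrix();f=lambda x,y,z:W.T@(at("wrist",(140+x/2,40+y/2),z,o)-o["position"])
print("slide front",f(277,306,.032));print(f(180,233,.03),f(371,233,.03),f(190,413,.03),f(277,382,.046))
```

```text
slide front [0.0235 0.0003 0.0748]
[ 0.0478 -0.0311  0.0766] [0.0477 0.0309 0.0766] [-0.0169 -0.0306  0.077 ] [0.0022 0.0003 0.0609]
```

Call:
jog_arm(deltas=[{"gripper":0,"offset":[0.004,0,0.0005],"rotation":[0,0,0]},{"gripper":0,"offset":[0.005,0,0],"rotation":[0,0,0]},{"gripper":0,"offset":[0.006,0,0],"rotation":[0,0,0]},{"gripper":0,"offset":[0.007,0,0],"rotation":[0,0,0]},{"gripper":0,"offset":[0.008,0,0],"rotation":[0,0,0]},{"gripper":0,"offset":[0.008,0,0],"rotation":[0,0,0]},{"gripper":0,"offset":[0.008,0,0],"rotation":[0,0,0]},{"gripper":0,"offset":[0.008,0,0],"rotation":[0,0,0]},{"gripper":0,"offset":[0.008,0,0],"rotation":[0,0,0]},{"gripper":0,"offset":[0.007,0,0],"rotation":[0,0,0]},{"gripper":0,"offset":[0.006,0,0],"rotation":[0,0,0]},{"gripper":0,"offset":[0.004,0,0],"rotation":[0,0,0]},{"gripper":0,"offset":[0.003,0,0],"rotation":[0,0,0]},{"gripper":0,"offset":[0,0,0],"rotation":[0,0,0]},{"gripper":0,"offset":[0,0,0],"rotation":[0,0,0]}])

```text
clock: 8.45
position: [0.4797, -0.065, 0.1063]
ee_rot: [-0.069, 0.998, -0.0, 0.003]
ft_force: [4.1, 0.3, 7.3]
grip_width: 0.133
grasp_force: 78.0
```

Run:
```python
from h import *
import pickle
o=manip.get_obs();print(o["clock"],o["position"],o["ft_force"])
a=imaging.camera("wrist");pickle.dump(o,open("o4.pkl","wb"))
cv2.imwrite("pics/w5.png",cv2.resize(a[40:340,140:420],None,fx=2,fy=2,interpolation=cv2.INTER_CUBIC))
```

```text
8.45 [ 0.4797 -0.065   0.1063] [4.1192 0.2557 7.2659]
```

View pics/w5.png

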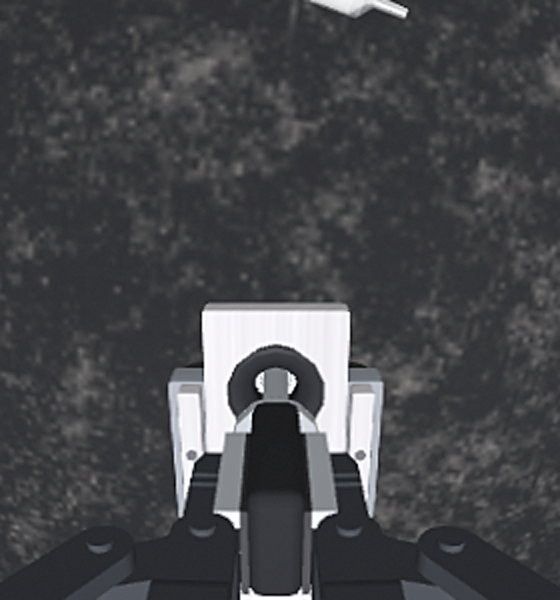

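The slide has come along (same place relative to the pin, about 91 mm out). Now the pin goes back to the holder.

Call:
jog_arm(deltas=[{"gripper":0,"offset":[-0.002,0,-0.003],"rotation":[0,0,0]},{"gripper":0,"offset":[0,0,-0.01],"rotation":[0,0,0]},{"gripper":0,"offset":[0,0,-0.03],"rotation":[0,0,0]},{"gripper":0,"offset":[0,0,-0.03],"rotation":[0,0,0]},{"gripper":0,"offset":[0,0,-0.03],"rotation":[0,0,0]},{"gripper":0,"offset":[-0.0063,0.0368,0],"rotation":[0,0,0]},{"gripper":0,"offset":[-0.0063,0.0368,0],"rotation":[0,0,0]},{"gripper":0,"offset":[-0.0063,0.0368,0],"rotation":[0,0,0]},{"gripper":0,"offset":[-0.0063,0.0368,0],"rotation":[0,0,0]},{"gripper":0,"offset":[-0.0063,0.0368,0],"rotation":[0,0,0]},{"gripper":0,"offset":[-0.0063,0.0368,0],"rotation":[0,0,0]},{"gripper":0,"offset":[-0.0063,0.0368,0],"rotation":[0,0,0]},{"gripper":0,"offset":[-0.0063,0.0368,0],"rotation":[0,0,0]},{"gripper":0,"offset":[-0.0063,0.0368,0],"rotation":[0,0,0]},{"gripper":0,"offset":[-0.0063,0.0368,0],"rotation":[0,0,0]},{"gripper":0,"offset":[0,0,0],"rotation":[0,0,7]},{"gripper":0,"offset":[0,0,0],"rotation":[0,0,7]},{"gripper":0,"offset":[0,0,0],"rotation":[0,0,7]},{"gripper":0,"offset":[0,0,0],"rotation":[0,0,7]},{"gripper":0,"offset":[0,0,0],"rotation":[0,0,0]}])

```text
clock: 10.5
position: [0.4904, 0.3079, 0.2078]
ee_rot: [0.175, 0.985, -0.001, -0.0]
ft_force: [-0.7, 1.1, -0.7]
grip_width: 0.131
grasp_force: 77.9
```

Run:
```python
from h import *
import pickle
o=manip.get_obs();print(o["clock"],o["position"],o["ee_rot"],o["ft_force"],o["joint_velocities"])
a=imaging.camera("wrist");pickle.dump(o,open("o5.pkl","wb"))
W=R.from_quat(o["ee_rot"]).as_matrix()
print(W.T@([.4935,.3086,o["position"][2]]-o["position"]), proj("wrist",o["position"]+W@[0.002,0,.0744],o),proj("wrist",[.4915,.3086,.056],o))
cv2.imwrite("pics/w6.png",cv2.resize(a[90:390,140:420],None,fx=2,fy=2,interpolation=cv2.INTER_CUBIC))
```

```text
10.5 [0.4904 0.3079 0.2078] [ 0.175   0.9846 -0.0005 -0.0003] [-0.664   1.1427 -0.7077] [ 0.0085 -0.0001 -0.0113 -0.0015  0.0028 -0.0049  0.1429]
[-0.0027  0.0017 -0.    ] [278.4453 223.1052] [279.4056 194.1807]
```

View pics/w6.png

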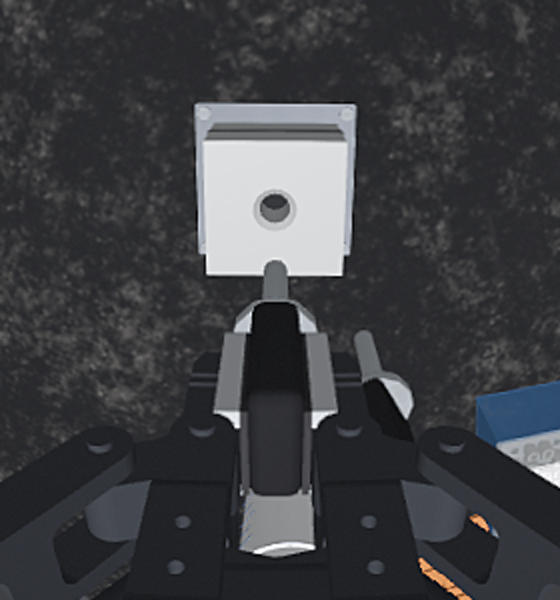

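Call:
jog_arm(deltas=[{"gripper":0,"offset":[-0.0027,0.0005,0.02],"rotation":[0,0,0]},{"gripper":0,"offset":[0,0,0.03],"rotation":[0,0,0]},{"gripper":0,"offset":[0,0,0.02],"rotation":[0,0,0]},{"gripper":0,"offset":[0,0,0.01],"rotation":[0,0,0]},{"gripper":0,"offset":[0,0,0.01],"rotation":[0,0,0]},{"gripper":0,"offset":[0,0,0],"rotation":[0,0,0]}])

```text
clock: 11.15
position: [0.4932, 0.3076, 0.1171]
ee_rot: [0.173, 0.985, -0.0, -0.0]
ft_force: [-0.2, -1.2, -0.1]
grip_width: 0.135
grasp_force: 77.9
```

Tip is inside the hole (13 mm) without contact force; push on down.

Call:
jog_arm(deltas=[{"gripper":0,"offset":[0,0,0.012],"rotation":[0,0,0]},{"gripper":0,"offset":[0,0,0.012],"rotation":[0,0,0]},{"gripper":0,"offset":[0,0,0.007],"rotation":[0,0,0]},{"gripper":0,"offset":[0,0,0.004],"rotation":[0,0,0]},{"gripper":0,"offset":[0,0,0.002],"rotation":[0,0,0]},{"gripper":0,"offset":[0,0,0],"rotation":[0,0,0]},{"gripper":0,"offset":[0,0,0],"rotation":[0,0,0]}])

```text
clock: 11.85
position: [0.4932, 0.3076, 0.0824]
ee_rot: [0.174, 0.985, -0.0, -0.0]
ft_force: [-8.8, -6.1, 18.5]
grip_width: 0.131
grasp_force: 80.8
```

Call:
jog_arm(deltas=[{"gripper":0.5,"offset":[0,0,0],"rotation":[0,0,0]},{"gripper":0.5,"offset":[0,0,0],"rotation":[0,0,0]},{"gripper":0.5,"offset":[0,0,0],"rotation":[0,0,0]},{"gripper":0.5,"offset":[0,0,-0.01],"rotation":[0,0,0]},{"gripper":0.5,"offset":[0,0,-0.03],"rotation":[0,0,0]},{"gripper":0.5,"offset":[0,0,-0.035],"rotation":[0,0,0]},{"gripper":0.5,"offset":[0,0,-0.035],"rotation":[0,0,0]},{"gripper":0.5,"offset":[-0.0194,-0.0417,0],"rotation":[0,0,0]},{"gripper":0.5,"offset":[-0.0194,-0.0417,0],"rotation":[0,0,0]},{"gripper":0.5,"offset":[-0.0194,-0.0417,0],"rotation":[0,0,0]},{"gripper":0.5,"offset":[-0.0194,-0.0417,0],"rotation":[0,0,0]},{"gripper":0.5,"offset":[-0.0194,-0.0417,0],"rotation":[0,0,0]},{"gripper":0.5,"offset":[-0.0194,-0.0417,0],"rotation":[0,0,0]},{"gripper":0.5,"offset":[-0.0194,-0.0417,0],"rotation":[0,0,0]},{"gripper":0.5,"offset":[-0.0194,-0.0417,0],"rotation":[0,0,0]},{"gripper":0.5,"offset":[0,0,0],"rotation":[0,0,-7]},{"gripper":0.5,"offset":[0,0,0],"rotation":[0,0,-7]},{"gripper":0.5,"offset":[0,0,0],"rotation":[0,0,-7]},{"gripper":0.5,"offset":[0,0,0],"rotation":[0,0,-7]},{"gripper":0.5,"offset":[0,0,0],"rotation":[0,0,0]}])

```text
clock: 13.85
position: [0.5251, -0.0587, 0.1914]
ee_rot: [-0.07, 0.998, 0.0, 0.0]
ft_force: [0.3, -1.1, 0.2]
grip_width: 0.501
grasp_force: 0.0
```

Run:
```python
from h import *
import pickle
o=manip.get_obs();print(o["clock"],o["position"],o["ee_rot"],o["ft_force"])
a=imaging.camera("wrist");s=imaging.camera("scene");pickle.dump(o,open("o6.pkl","wb"))
print(proj("wrist",[.5243,-.0588,.0555],o))
c=np.zeros((600,800,3),np.uint8);c[:,:500]=cv2.resize(a[90:390,155:405],None,fx=2,fy=2,interpolation=cv2.INTER_CUBIC)
c[:360,500:]=cv2.resize(s[130:250,100:200],None,fx=3,fy=3)
cv2.imwrite("pics/w7.png",c)
```

```text
13.85 [ 0.5251 -0.0587  0.1914] [-0.0703  0.9975  0.0001  0.0003] [ 0.2723 -1.0773  0.2073]
[277.8408 197.7985]
```

View pics/w7.png

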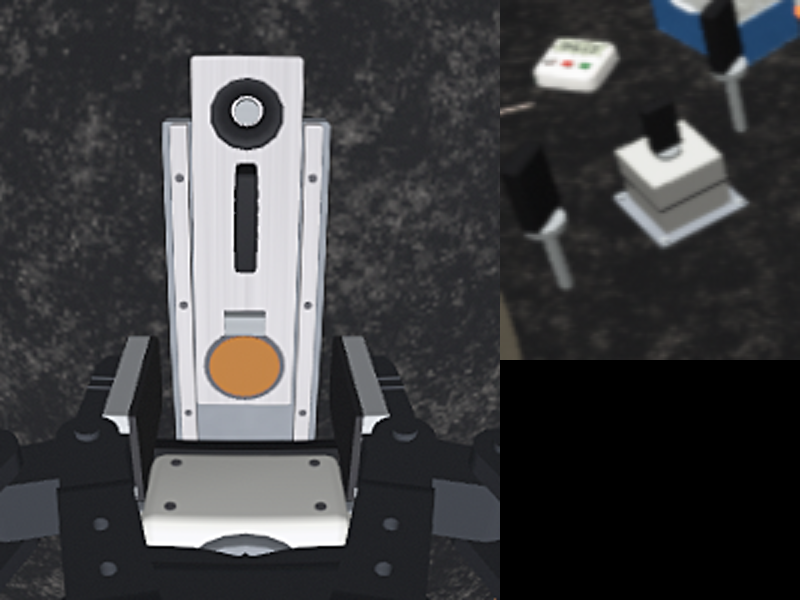

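Call:
jog_arm(deltas=[{"gripper":0.5,"offset":[0,0,0.035],"rotation":[0,0,0]},{"gripper":0.5,"offset":[0,0,0.035],"rotation":[0,0,0]},{"gripper":0.5,"offset":[0,0,0.035],"rotation":[0,0,0]},{"gripper":0.5,"offset":[0,0,0.025],"rotation":[0,0,0]},{"gripper":0.5,"offset":[0,0,0.012],"rotation":[0,0,0]},{"gripper":0.3,"offset":[0,0,0],"rotation":[0,0,0]},{"gripper":0,"offset":[0,0,0],"rotation":[0,0,0]},{"gripper":0,"offset":[0,0,0],"rotation":[0,0,0]},{"gripper":0,"offset":[0,0,0],"rotation":[0,0,0]},{"gripper":0,"offset":[0,0,0],"rotation":[0,0,0]},{"gripper":0,"offset":[0,0,0],"rotation":[0,0,0]},{"gripper":0,"offset":[0,0,0],"rotation":[0,0,0]},{"gripper":0,"offset":[0,0,0],"rotation":[0,0,0]}], newtons=60)

```text
clock: 15.25
position: [0.526, -0.0588, 0.0503]
ee_rot: [-0.069, 0.998, 0.0, 0.001]
ft_force: [-0.9, -0.6, 7.8]
grip_width: 0.101
grasp_force: 61.2
```

Call:
jog_arm(deltas=[{"gripper":0,"offset":[0,0,-0.005],"rotation":[0,0,0]},{"gripper":0,"offset":[0,0,-0.015],"rotation":[0,0,0]},{"gripper":0,"offset":[0,0,-0.02],"rotation":[0,0,0]},{"gripper":0,"offset":[0,0,-0.02],"rotation":[0,0,0]},{"gripper":0,"offset":[0,0,-0.02],"rotation":[0,0,0]},{"gripper":0,"offset":[0.0101,-0.0284,0],"rotation":[0,0,0]},{"gripper":0,"offset":[0.0101,-0.0284,0],"rotation":[0,0,0]},{"gripper":0,"offset":[0.0101,-0.0284,0],"rotation":[0,0,0]},{"gripper":0,"offset":[0.0101,-0.0284,0],"rotation":[0,0,0]},{"gripper":0,"offset":[0.0101,-0.0284,0],"rotation":[0,0,0]},{"gripper":0,"offset":[0.0101,-0.0284,0],"rotation":[0,0,0]},{"gripper":0,"offset":[0.0101,-0.0284,0],"rotation":[0,0,0]},{"gripper":0,"offset":[0.0101,-0.0284,0],"rotation":[0,0,0]},{"gripper":0,"offset":[0,0,0],"rotation":[0,0,5.5]},{"gripper":0,"offset":[0,0,0],"rotation":[0,0,5.5]},{"gripper":0,"offset":[0,0,0],"rotation":[0,0,5.5]},{"gripper":0,"offset":[0,0,0],"rotation":[0,0,0]},{"gripper":0,"offset":[0,0,0],"rotation":[0,0,0]}])

```text
clock: 17.05
position: [0.4764, -0.2947, 0.129]
ee_rot: [0.073, 0.997, 0.0, 0.0]
ft_force: [0.4, -0.1, -2.0]
grip_width: 0.097
grasp_force: 59.9
```

Run:
```python
from h import *
o=manip.get_obs();print(o["clock"],o["position"],o["ee_rot"],o["ft_force"],o["grip_width"],o["grasp_force"])
a=imaging.camera("wrist");cv2.imwrite("pics/w8.png",a)
# predicted vs brightness: tray short end walls along centreline, and side walls row
g=cv2.cvtColor(a,cv2.COLOR_BGR2GRAY)
c=np.array([.494,-.2975]);y=np.radians(-8.4);ex=np.array([np.cos(y),np.sin(y)]);ey=np.array([-ex[1],ex[0]])
for s in np.arange(-.135,-.085,.004):
    p=proj("wrist",[*(c+ex*s),.018],o);q=np.round(p).astype(int);print(round(s,3),q,g[q[1],q[0]] if 0<=q[1]<420 else None)
for s in list(np.arange(-.07,-.035,.003))+list(np.arange(.035,.07,.003)):
    p=proj("wrist",[*(c-ex*.1+ey*s),.018],o);q=np.round(p).astype(int);print("y",round(s,3),q,g[q[1],q[0]])
```

```text
17.05 [ 0.4764 -0.2947  0.129 ] [0.073  0.9973 0.0001 0.0001] [ 0.3957 -0.0874 -2.0065] 0.0972295716814286 59.928098917007446
-0.135 [278  55] 59
-0.131 [278  60] 51
-0.127 [278  66] 48
-0.123 [278  71] 37
-0.119 [278  76] 63
-0.115 [278  82] 190
-0.111 [278  87] 189
-0.107 [278  92] 189
-0.103 [278  98] 190
-0.099 [278 103] 189
-0.095 [278 109] 189
-0.091 [278 114] 189
-0.087 [278 119] 189
y -0.07 [185 105] 42
y -0.067 [188 104] 42
y -0.064 [192 104] 41
y -0.061 [196 104] 46
y -0.058 [200 104] 43
y -0.055 [204 104] 43
y -0.052 [208 103] 214
y -0.049 [212 103] 77
y -0.046 [216 103] 194
y -0.043 [220 103] 187
y -0.04 [224 103] 187
y -0.037 [228 103] 192
y 0.035 [325 103] 185
y 0.038 [329 103] 187
y 0.041 [333 103] 191
y 0.044 [337 103] 183
y 0.047 [341 103] 187
y 0.05 [345 103] 192
y 0.053 [349 104] 90
y 0.056 [353 104] 193
y 0.059 [357 104] 41
y 0.062 [361 104] 42
y 0.065 [365 104] 42
y 0.068 [369 105] 47
```

Call:
jog_arm(deltas=[{"gripper":0,"offset":[0,0.002,0.02],"rotation":[0,0,0]},{"gripper":0,"offset":[0,0,0.025],"rotation":[0,0,0]},{"gripper":0,"offset":[0,0,0.02],"rotation":[0,0,0]},{"gripper":0,"offset":[0,0,0.015],"rotation":[0,0,0]},{"gripper":0,"offset":[0,0,0.008],"rotation":[0,0,0]},{"gripper":0,"offset":[0,0,0.004],"rotation":[0,0,0]},{"gripper":0,"offset":[0,0,0.003],"rotation":[0,0,0]},{"gripper":0,"offset":[0,0,0],"rotation":[0,0,0]},{"gripper":0,"offset":[0,0,0],"rotation":[0,0,0]}])

```text
clock: 18.0
position: [0.4771, -0.2931, 0.0344]
ee_rot: [0.074, 0.997, -0.0, 0.0]
ft_force: [0.3, -0.5, -2.0]
grip_width: 0.097
grasp_force: 59.9
```

Call:
jog_arm(deltas=[{"gripper":0,"offset":[0,0,0.001],"rotation":[0,0,0]},{"gripper":0,"offset":[0,0,0.001],"rotation":[0,0,0]},{"gripper":0,"offset":[0,0,0],"rotation":[0,0,0]},{"gripper":0,"offset":[0,0,0],"rotation":[0,0,0]}])

```text
clock: 18.4
position: [0.4772, -0.2931, 0.0333]
ee_rot: [0.075, 0.997, 0.0, 0.001]
ft_force: [-4.8, 2.7, 12.4]
grip_width: 0.097
grasp_force: 62.1
```

Call:
jog_arm(deltas=[{"gripper":0.4,"offset":[0,0,0],"rotation":[0,0,0]},{"gripper":0.4,"offset":[0,0,0],"rotation":[0,0,0]},{"gripper":0.4,"offset":[0,0,0],"rotation":[0,0,0]},{"gripper":0.4,"offset":[0,0,0],"rotation":[0,0,0]},{"gripper":0.4,"offset":[0,0,-0.01],"rotation":[0,0,0]},{"gripper":0.4,"offset":[0,0,-0.03],"rotation":[0,0,0]},{"gripper":0.4,"offset":[0,0,-0.04],"rotation":[0,0,0]},{"gripper":0.4,"offset":[0,0,-0.04],"rotation":[0,0,0]},{"gripper":0.4,"offset":[0,0,-0.04],"rotation":[0,0,0]},{"gripper":0.4,"offset":[0,0,0],"rotation":[0,0,0]},{"gripper":0.4,"offset":[0,0,0],"rotation":[0,0,0]}])

```text
clock: 19.5
position: [0.4771, -0.2932, 0.193]
ee_rot: [0.075, 0.997, -0.0, 0.001]
ft_force: [0.1, 0.5, -1.1]
grip_width: 0.399
grasp_force: 0.0
```

Run:
```python
from h import *
o=manip.get_obs();print(o["clock"],o["position"],o["ft_force"])
a=imaging.camera("wrist");g=cv2.cvtColor(a,cv2.COLOR_BGR2GRAY)
# expected dark fin and boss if the slide lies flat, z=0.003; compare with blob centroids
y=np.radians(-8.4);ex=np.array([np.cos(y),np.sin(y)]);f=np.array([.4768,-.2931])
for n,s,z in [("fin",0,.0385),("boss",-.047,.029)]:
    q=proj("wrist",[*(f+ex*s),z],o).astype(int);w=g[q[1]-25:q[1]+25,q[0]-25:q[0]+25]<70
    k,l,st,ce=cv2.connectedComponentsWithStats(w.astype(np.uint8));i=1+st[1:,4].argmax();print(n,q,ce[i]+q-25,st[i])
```

```text
19.5 [ 0.4771 -0.2932  0.193 ] [ 0.1314  0.4948 -1.077 ]
fin [277 191] [277.4908 191.0491] [ 21   1  10  49 489]
boss [277 139] [277.7241 142.5337] [ 10  12  33  33 667]
```

```bash
python3 -c "
from workcell import workorder
print(workorder.hand_in())"
```

```text
the job is handed in; nothing more can be done
None
```

The job is handed in, with no verdict returned: the slide lies fin up in the steel tray, the pin is back in its holder down to its collar, and the arm never went near the flask, jar or beaker (19.5 s used).

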